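# Set a toy engine's dowel with the spring dowel driver

## Task

Set the dowel in the wooden toy engine with the spring-powered driver: draw its striker back by the upright knob, slowly and by feel, just until the sear catches; the end stop comes right behind, so ease off the moment you feel it and do not lean on it. Let go, so that the sear alone holds it, then press the trigger plate down to fire it, so that the blow drives the dowel fully home. Do not touch the dowel or the toy, and leave the tins and other things around where they stand.

Things in the scene. Friction and masses are not known exactly. Their poses are not given: they have to be found in the camera images.
- driver: the spring driver, a fixed grey machine; base plate 90 mm wide, 12 mm thick, from x = -0.165 to +0.180. Origin: on the table under the bar; x: the firing direction, from knob towards toy; z up. A steel bar 16 mm thick runs along x, its axis 45 mm up. A sear housing 54 mm wide, 87 mm high covers x from -0.055 to +0.050; the toy lies in a nest from x = 0.075 to 0.163
- knob (a point): grip point on the striker's knob, a round steel post 16 mm thick standing on the bar's rear end, with a black cap 22 mm wide: on the post's axis, 78 mm above the table (post 53 to 97 mm up, cap top 106 mm). It moves along the driver's -x when drawn. At rest its axis stands about 49 mm behind the housing; behind and beside it is free
- striker (a joint): how far the striker is drawn back, m: 0 = its face flush with the toy's rear face. It rests at about 0.0095, its spring slack; drawn from there it pulls forward 0.33 N per mm. The sear catches after 25 to 55 mm of draw from rest: set anew each time, hidden, to be felt. On the way it rides up a ramp (2 to 5 N more, easing 12 mm before the catch); 2 mm past the catch is the end stop
- stop: the end stop in the housing, hidden: a stiff sprung buffer, 6 N per mm on top of the striker's own spring, so the pull rises steeply there. It must not be loaded above 8 N (1.3 mm into it). Origin: on the table under its centre; axes as the driver's
- trigger (a point): centre of the top of the trigger plate, a steel plate 36 mm (along the driver's x) by 32 mm, 92 mm above the table, in front of the housing, over the toy's rear end. It is the front arm of the sear rocker, pinned 46 mm behind it. Pressed 4 to 9 mm down, with some 8 to 15 N when cocked, it lifts the sear and fires; it is stopped after 15 mm
- dowel (a joint): how far the dowel has gone in, m: 0 = 9 mm proud of the toy's rear face, 0.009 = flush (fully home). Starts at 0 to 0.003. Tight (4 N friction), it stays where it is driven to
- dowel_end (a point): centre of the dowel's free end, 14 mm thick, facing the striker (on the bar's axis, 45 mm up)
- toy: wooden toy engine with its dowel, 88 x 44 mm, 85 mm high at the cab (at the far end; 65 mm high at the trigger's end), held in the nest; origin under its rear face at the table's height, axes as the driver's
- tin_a: small paint tin, 52 mm wide, 45 mm high, standing close beside the driver; loose bystander, origin under its centre
- tin_b: another small paint tin, 52 mm wide, 45 mm high, close on the driver's other side; loose bystander, origin under its centre
- tin_c: large paint tin, 84 mm wide, 100 mm high; loose bystander, origin under its centre
- tin_d: large paint tin, 84 mm wide, 100 mm high; loose bystander, origin under its centre
- jar: screw-lid jar, 60 mm wide, 70 mm high; loose bystander, origin under its centre
- pawn_strip: wooden strip 100 x 240 x 18 mm with two rows of small painted pawns, 45 mm high in all; loose bystander, origin under its centre
- brush_pot: clear pot 84 mm wide, 90 mm high, with brushes up to 190 mm high; loose bystander, origin under its centre

How it is judged (in metres and radians):
On the way, in this order (a step that is already met when the one before it is completed fails the run):
1. the striker is drawn back and held by the sear alone, nothing touching it, the dowel still proud by more than 4 mm (value of joint striker above 0.031 m and value of joint dowel below 0.005 m and contact force between driver and the fingers below 0.3 N and contact force between driver and the arm below 0.3 N), for 0.3 s.
2. fired: the striker has flown forward and the dowel is home (value of joint striker below 0.02 m and value of joint dowel above 0.008 m), for 0.2 s.
At the end, for the whole second after the job is handed in: the dowel is home, standing proud by less than 1 mm, and the striker is forward, at its rest place (drawn less than 20 mm) (all of step 2); the robot touches nothing.
It fails at once if the striker is hauled against the end stop with more than 8 N (contact force between stop and anything else above 8 N).
It fails at once if the robot touches the dowel or the toy (contact force between toy and the fingers above 1 N or contact force between toy and the arm above 1 N).
It fails at once if a bystander is moved by more than 25 mm (distance of any of tin_a, tin_b, tin_c, tin_d, jar, pawn_strip, brush_pot from where it was at the start of the episode above 0.025 m).
It also fails if it takes over 64 s, if anything falls off the work surface, if the arm or the gripper's body presses on something with over 40 N, if the wrist force passes 120 N, or if a joint passes its speed limit or range.

## Robot

A 6-joint arm with a two-finger parallel gripper is mounted at the origin on the work surface. World frame = base frame: x ahead of the robot, y to its left, z up, the work surface at z = 0. Lengths are in mm, angles in degrees, forces in N, time in s.
With the tool pointing down it reaches from about 225 to 725 mm from the base axis. Payload 3.1 kg.
Tool frame: the origin (TCP) lies midway between the tips of the shut fingers; the grasp point (between the pads) lies 19 mm behind it; z points along the fingers, y is the line along which they close (so a half turn about z gives the same grasp; the last joint's range is limited). The gripper opens to 85 mm and grips with 20 to 120 N. Pads are 22 mm wide; open, the fingers measure 114 mm over their backs; the gripper's body (76 mm by 85 mm) begins 54 mm behind the grasp point. The pads swing forward as they close: fully open they stand 13 mm farther back than shut.
Start: joints at [-76.879, 2.75, 5.684, 92.934, 0, 82.678], TCP at [183.355, -491.933, 231.312] pointing down, gripper open.
Joint ranges: [-166.93, 166.93], [-56.73, 111.36], [-69.38, 81.34], [-121.58, 131.49], [-85.45, 84.26], [-180, 180]. Speed limits (degrees/s): [159.86, 159.86, 180, 180, 180, 180].

## Interface

Orientations are given as a 3x3 rotation matrix whose columns are the frame's x, y, z axes.
In Python, from plant import env gives the robot as it stands.
- The arm moves only by the tool step_arm, never from a script. Its argument "commands" is a list of rows, each a list of 7 numbers: the closure, from 0 (fully open) to 1 (shut), then the shift along the tool's x, y, z in m, then the turn, a rotation vector about the tool's x, y, z in degrees. In form: [[claw, tx, ty, tz, wx, wy, wz], ...]. A call has 1 to 20 rows; each row is the pose to reach, as a shift and turn from the pose commanded when the call began, along the tool's axes at that moment; what a row does not reach only later rows make up. A row lasts 1/8 s, in which the tool goes at most 62.5 mm and 10.7 degrees, less where a joint would pass 70% of its speed; a pose out of reach is approached as far as the arm can. A call with a gripper value outside its range is refused whole. The fingers move at their own pace and stop on an object; "newtons" is the grip in N (left out, the last holds). Time passes only in rows, so rows that repeat a pose let the fingers close. It gives the time, the measured TCP pose, the force, the opening and the grip force at its end, in the units of the state.
- env.state(): the state, without advancing time (a new reading comes with each control period).
- env.camera(name): name is "scene" or "top" or "wrist"; returns the picture (400x640x3 uint8, blue, green, red); there is no depth.
- env.get_calibration(name): a dict with "fov_y" (degrees; the focal length in pixels is half the picture's height over the tangent of half this angle, whatever the lens; pixels are square), "cx", "cy" (the principal point, pixels), "camera_from_world" (4x4, takes a point from world to camera coordinates). Camera axes: x right, y up, looking along -z (the intrinsics and any distortion apply to the point x, -y, -z); pixel columns grow to the right and rows downward; lengths in mm; the calibration is good to about 2 mm. A picture is of the moment at which its call begins: read the wrist's pose just before it. get_calibration takes no time and is no camera call; for the wrist camera it gives the pose at the moment of the call.
- env.finish_job(): hands the job in; it is judged then, once.
The state is a dict: "time_s": time; "joints": joint angles; "qvel": joint speeds; "joint_efforts": joint torques, N m; "tcp_pos": TCP position; "tool_rot": TCP orientation; "ft_force": force on the tool from outside, world axes, zero at the start; "torque": the same for the moment, N m; "opening": finger opening in mm; "finger_force": force on a finger pad.
Only numpy, scipy, OpenCV 4.12 (cv2) and the standard library are available. Lean on these libraries where they do the work, as an engineer would, in place of code of your own. Each camera call takes 0.05 s, during which the arm holds its last target. There are 200 camera calls.

## Working session

There is one attempt and no reset: what is moved stays moved. The work goes in short steps, Python scripts to look and compute and a tool call to move; the robot and the scene stay as the last step left them, time stands still between calls to the robot, and variables do not carry over. Pictures are saved under pics/ and viewed, at most 10 in all, crops included, and the job is handed in when it is done.

Besides the shell and the picture viewer there is one more tool, called after "Request:" as a command line: name --pt "numbers of a row" for each row, then --argument value for the rest. step_arm: Moves the arm, as the interface text tells. Its arguments: {"type":"object","properties":{"commands":{"type":"array","items":{"type":"array","items":{"type":"number"}}},"newtons":{"type":"number"}},"required":["commands"]}

```bash
ls; mkdir -p pics; python3 - <<'E'
from plant import env
import cv2
for n in("scene","top"):
    cv2.imwrite(f"pics/{n}0.png",env.camera(n)); c=env.get_calibration(n); print(n,c)
s=env.state();print(s)
E
```

```text
pics
scene {'fov_y': 48.52329280002378, 'cx': 323.4014945571665, 'cy': 202.143717489778, 'camera_from_world': array([[-6.86780761e-01,  7.26832116e-01,  6.87467983e-03,
         3.43616073e+02],
       [-5.73928135e-01, -5.48057590e-01,  6.08472986e-01,
         3.07413624e+02],
       [ 4.46025428e-01,  4.13941968e-01,  7.93544809e-01,
        -1.60043428e+03],
       [ 0.00000000e+00,  0.00000000e+00,  0.00000000e+00,
         1.00000000e+00]])}
top {'fov_y': 57.21453256149053, 'cx': 323.1414572611662, 'cy': 199.06750300247927, 'camera_from_world': array([[ 9.25273588e-03, -9.99796360e-01, -1.79339061e-02,
         4.91906568e+01],
       [ 9.85579201e-01,  6.08782651e-03,  1.69105226e-01,
        -5.29313941e+02],
       [-1.68961611e-01, -1.92399709e-02,  9.85434827e-01,
        -1.10686889e+03],
       [ 0.00000000e+00,  0.00000000e+00,  0.00000000e+00,
         1.00000000e+00]])}
{'time_s': 0.1, 'joints': array([-7.68796483e+01,  2.79110805e+00,  5.59945042e+00,  9.29345945e+01,
        1.20044853e-03,  8.26786699e+01]), 'qvel': array([ 0.00818625, -0.14701361,  0.32209693,  0.01479475, -0.0993943 ,
       -0.04705546]), 'joint_efforts': array([ 3.25290050e-03, -3.39850938e+01,  3.20935786e+01,  1.58593396e-02,
       -1.26022392e-04,  9.69701631e-06]), 'tcp_pos': array([ 183.23244786, -491.38317783,  230.20194293]), 'tool_rot': array([[ 9.37028241e-01,  3.49253268e-01, -4.79786567e-04],
       [ 3.49253467e-01, -9.37025821e-01,  2.15074721e-03],
       [ 3.01583089e-04, -2.18287799e-03, -9.99997572e-01]]), 'ft_force': array([ 0.04600012, -0.18752152,  0.28483052]), 'torque': array([-0.02561337,  0.04716924, -0.02899241]), 'finger_force': 0.0, 'opening': 85.40902801854438}
```

View pics/top0.png

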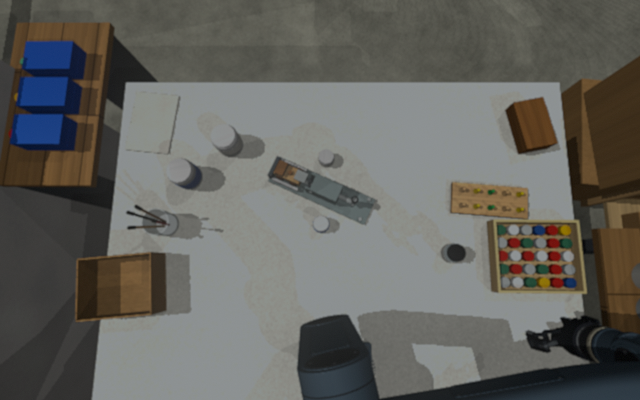

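View pics/scene0.png

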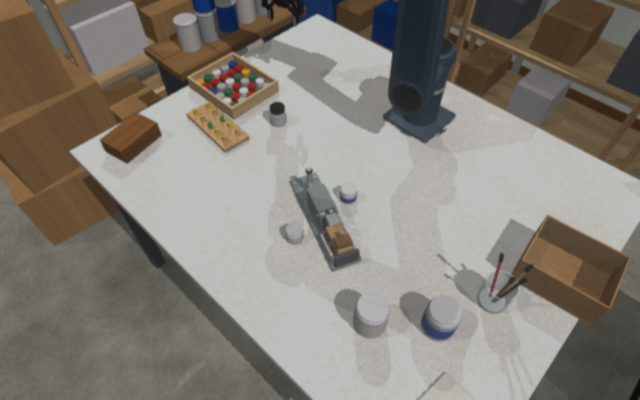

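The top view shows the driver running from (275,165) at the toy end to (375,215) at the knob end. The small tins are at (327,157) and (321,225). In the scene view the knob is near (309,172). I'll enlarge both.

```bash
python3 - <<'E'
import cv2
a=cv2.imread("pics/top0.png")[145:230,260:390];cv2.imwrite("pics/tc.png",cv2.resize(a,None,fx=6,fy=6,interpolation=cv2.INTER_CUBIC))
a=cv2.imread("pics/scene0.png")[160:270,280:370];cv2.imwrite("pics/sc.png",cv2.resize(a,None,fx=5.4,fy=5.4,interpolation=cv2.INTER_CUBIC))
E
```

```text
(no output)
```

View pics/tc.png

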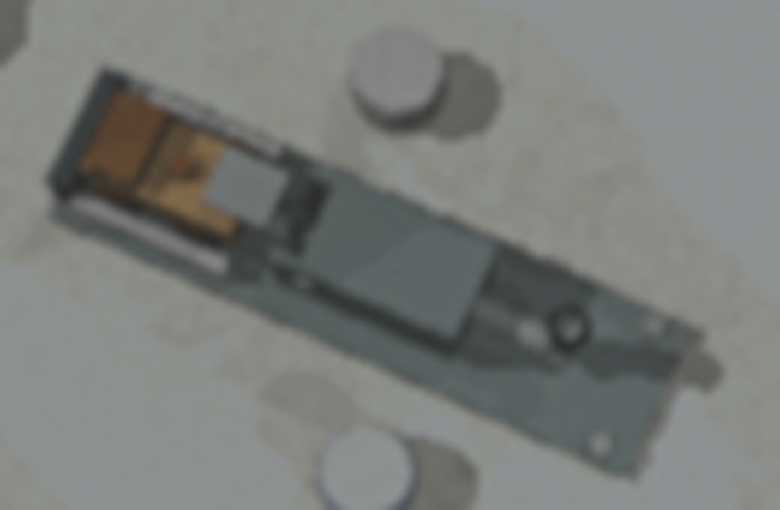

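View pics/sc.png

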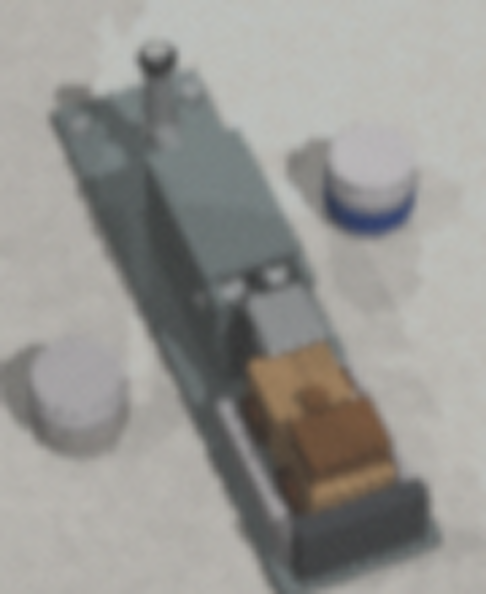

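The crops show the cap at (569,328) and the trigger plate at (247,186) in the top crop. In the scene crop they are at (158,50) and (286,320).

```bash
cat > h.py <<'E'
import numpy as np
from plant import env
def onz(n,u,v,z,c=None):
    c=c or env.get_calibration(n); f=200/np.tan(np.radians(c["fov_y"]/2)); M=c["camera_from_world"]
    R=M[:3,:3]; o=-R.T@M[:3,3]; d=R.T@np.array([(u-c["cx"])/f,-(v-c["cy"])/f,-1])
    return (o+d*(z-o[2])/d[2]).round(1)
def st():
    s=env.state(); print(round(s["time_s"],2),s["tcp_pos"].round(1),s["ft_force"].round(2),s["opening"].round(1),s["joints"].round(1)); return s
E
python3 - <<'E'
from h import *
T=lambda u,v,z:onz("top",260+(u+.5)/6,145+(v+.5)/6,z)
S=lambda u,v,z:onz("scene",280+(u+.5)/5.4,160+(v+.5)/5.4,z)
k,t=T(569,328,106),T(247,186,92); print("T knob",k,"trig",t)
k2,t2=S(158,50,106),S(286,320,92); print("S knob",k2,"trig",t2)
b1,b2,b3=T(632,478,12),T(700,335,12),T(52,215,12);print("base",b1,b2,b3)
for p,q in((t,k),(t2,k2),(b3,b1)): d=(p-q); print(np.degrees(np.arctan2(d[1],d[0])),np.hypot(*d[:2]))
d=b1-b2;print(np.degrees(np.arctan2(d[1],d[0]))+0,np.hypot(*d[:2]))
print("housing",[T(*p,87) for p in((495,240),(460,340))])
print("tins",T(398,72,45),T(367,470,45),S(370,157,45),S(78,375,45))
E
```

```text
T knob [517.1 -42.3 106. ] trig [591.7 119.8  92. ]
S knob [518.8 -40.2 106. ] trig [595.4 125.2  92. ]
base [452.4 -81.7  12. ] [ 529.7 -119.    12. ] [593.8 232.5  12. ]
65.28765175901191 178.44206342676046
65.15021557334988 182.2764932732688
65.77073823868508 344.55130242098926
154.24103739952037 85.82878305090904
housing [array([565.4,  -6.3,  87. ]), array([513.8,  11.3,  87. ])]
tins [665.7  44.1  45. ] [452.2  58.5  45. ] [456.   62.1  45. ] [670.5  49.   45. ]
```

Request:
step_arm --pt "0 0.471 -0.3056 0.031 0 0 -44.9" --pt "0 0.471 -0.3056 0.031 0 0 -44.9" --pt "0 0.471 -0.3056 0.031 0 0 -44.9" --pt "0 0.471 -0.3056 0.031 0 0 -44.9" --pt "0 0.471 -0.3056 0.031 0 0 -44.9" --pt "0 0.471 -0.3056 0.031 0 0 -44.9" --pt "0 0.471 -0.3056 0.031 0 0 -44.9" --pt "0 0.471 -0.3056 0.031 0 0 -44.9" --pt "0 0.471 -0.3056 0.031 0 0 -44.9" --pt "0 0.471 -0.3056 0.031 0 0 -44.9" --pt "0 0.471 -0.3056 0.031 0 0 -44.9" --pt "0 0.471 -0.3056 0.031 0 0 -44.9" --pt "0 0.471 -0.3056 0.031 0 0 -44.9" --pt "0 0.471 -0.3056 0.031 0 0 -44.9" --pt "0 0.471 -0.3056 0.031 0 0 -44.9"

```text
time_s: 1.98
tcp_pos: [517.9, -41.6, 200.5]
tool_rot: [[0.418, 0.908, 0.0], [0.908, -0.418, -0.0], [0.0, 0.0, -1.0]]
ft_force: [-0.6, 0.0, -0.4]
opening: 85.3
finger_force: 0.0
```

```bash
python3 - <<'E'
from h import *
import cv2,pickle
s=st();print(s["tool_rot"].round(3)); c=env.get_calibration("wrist"); im=env.camera("wrist"); pickle.dump(c,open("wc.pkl","wb"))
print(c); cv2.imwrite("pics/w1.png",im)
E
```

```text
Traceback (most recent call last):
  File "h.py", line 8, in st
    s=env.state(); print(round(s["time_s"],2),s["tcp_pos"].round(1),s["ft_force"].round(2),s["opening"].round(1),s["joints"].round(1)); return s
                                                                                           ^^^^^^^^^^^^^^^^^^
AttributeError: 'float' object has no attribute 'round'
```

```bash
sed -i 's/s\["opening"\].round(1)/round(s["opening"],1)/' h.py; python3 - <<'E'
from h import *
import cv2,pickle
s=st(); c=env.get_calibration("wrist"); im=env.camera("wrist"); pickle.dump(c,open("wc.pkl","wb"))
print(c); cv2.imwrite("pics/w1.png",im)
E
```

```text
1.98 [517.9 -41.6 200.5] [-0.65  0.02 -0.41] 85.3 [-12.    1.6   1.   89.4   0.  102.7]
{'fov_y': 66.30932327937305, 'cx': 323.2123197565467, 'cy': 201.8156507303562, 'camera_from_world': array([[ 9.08317162e-01, -4.18278353e-01,  1.77558378e-03,
        -4.87535500e+02],
       [ 3.95561404e-01,  8.57590418e-01, -3.28739791e-01,
        -1.38662341e+02],
       [ 1.35982015e-01,  2.99302347e-01,  9.44418867e-01,
        -4.10338000e+02],
       [ 0.00000000e+00,  0.00000000e+00,  0.00000000e+00,
         1.00000000e+00]])}
```

View pics/w1.png

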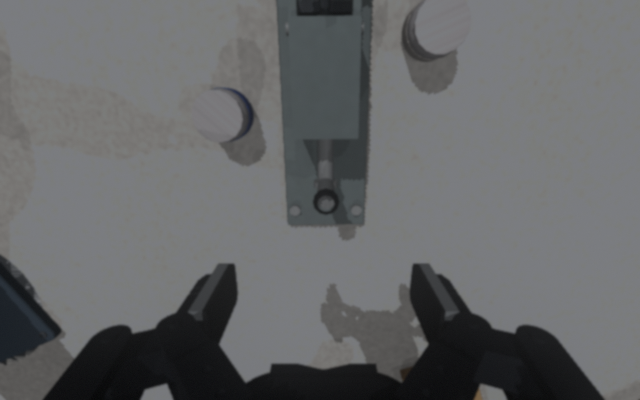

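The wrist view shows the cap at (326,201). The housing's rear top corners are at (303,138) and (358,138), and its front corners at about (296,15) and (361,15).

```bash
python3 - <<'E'
from h import *
import pickle
c=pickle.load(open("wc.pkl","rb")); W=lambda u,v,z:onz("wrist",u,v,z,c)
k=W(326.5,201.5,106); r=[W(303,138,87),W(358.5,138,87)]; f=[W(296.5,15,87),W(361,15,87)]
print(k,r,f); R=np.mean(r,0);F=np.mean(f,0);d=F-R;print(np.degrees(np.arctan2(d[1],d[0])),np.linalg.norm(d))
e=r[1]-r[0];print(np.degrees(np.arctan2(e[1],e[0])),np.linalg.norm(e)); u=np.array([.418,.908]);print((R-k)[:2]@u,(R-k)[:2]@[.908,-.418])
b=[W(289,227,12),W(364,224,12)];print(b,np.linalg.norm(b[1]-b[0]))
E
```

```text
[521.9 -38.1 106. ] [array([524.8,  14.3,  87. ]), array([566.4,  -4.8,  87. ])] [array([559.3,  96. ,  87. ]), array([602.1,  76.3,  87. ])]
66.67410460138522 88.64519163496692
-24.661493306573238 45.77521163249824
48.81439999999997 3.6082999999999403
[array([456.1, -78.7,  12. ]), array([ 537.8, -112.1,   12. ])] 88.26352587564122
```

Request:
step_arm --pt "0 0.002 0.0015 0.05 0 0 0" --pt "0 0.002 0.0015 0.1 0 0 0" --pt "0 0.002 0.0015 0.138 0 0 0" --pt "0 0.002 0.0015 0.138 0 0 0" --pt "0.5 0.002 0.0015 0.138 0 0 0" --pt "0.5 0.002 0.0015 0.138 0 0 0" --pt "0.5 0.002 0.0015 0.138 0 0 0" --pt "0.5 0.002 0.0015 0.138 0 0 0" --newtons 40

```text
time_s: 3.02
tcp_pos: [520.9, -40.0, 63.4]
tool_rot: [[0.417, 0.909, 0.002], [0.909, -0.417, -0.0], [0.0, 0.002, -1.0]]
ft_force: [-0.5, -0.7, -0.2]
opening: 42.5
finger_force: 0.0
```

```bash
python3 - <<'E'
from h import *
import cv2
s=st(); im=env.camera("wrist"); cv2.imwrite("pics/w2.png",im)
E
```

```text
3.02 [520.9 -40.   63.4] [-0.55 -0.69 -0.2 ] 42.5 [-11.8   4.  -12.2  73.7   0.  102.9]
```

View pics/w2.png

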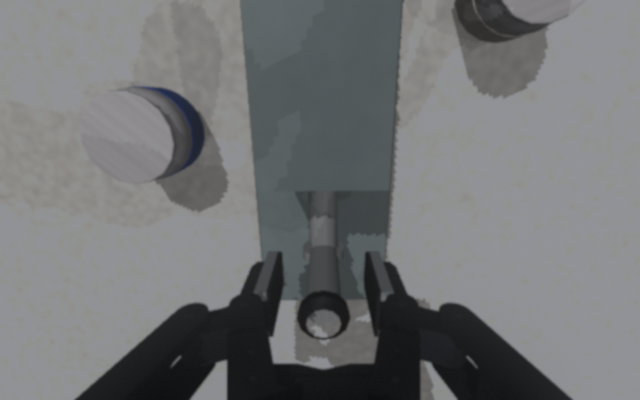

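The post and cap (324,315) stand centred between the pads (282 and 366). I'll check the offset along the driver's axis.

```bash
python3 - <<'E'
from h import *
s=env.state()
for v in(305,315,320):
  k=onz("wrist",324,v,106); print(k,(k-s["tcp_pos"])@s["tool_rot"])
E
```

```text
[524.4 -30.8 106. ] [  9.92749027  -0.34529446 -42.96739668]
[522.5 -35.1 106. ] [  5.22690501  -0.27823507 -42.96850399]
[521.4 -37.3 106. ] [  2.76859543  -0.360171   -42.96922295]
```

Request:
step_arm --pt "0.95 0 0 0 0 0 0" --pt "0.95 0 0 0 0 0 0" --pt "0.95 0 0 0 0 0 0" --pt "0.95 0 0 0 0 0 0" --pt "0.95 0 0 0 0 0 0" --pt "0.95 0 0 0 0 0 0" --newtons 60

```text
time_s: 3.82
tcp_pos: [520.7, -40.1, 62.6]
tool_rot: [[0.417, 0.909, 0.001], [0.909, -0.417, -0.0], [0.0, 0.001, -1.0]]
ft_force: [2.8, -1.0, 1.0]
opening: 17.2
finger_force: 58.3
```

Request:
step_arm --pt "0.95 -0.002 0 0 0 0 0" --pt "0.95 -0.004 0 0 0 0 0" --pt "0.95 -0.006 0 0 0 0 0" --pt "0.95 -0.008 0 0 0 0 0" --pt "0.95 -0.01 0 0 0 0 0" --pt "0.95 -0.01 0 0 0 0 0"

```text
time_s: 4.58
tcp_pos: [517.2, -47.9, 62.6]
tool_rot: [[0.417, 0.909, 0.003], [0.909, -0.417, 0.003], [0.004, 0.001, -1.0]]
ft_force: [6.1, 2.9, -0.5]
opening: 17.2
finger_force: 58.5
```

Request:
step_arm --pt "0.95 -0.001 0 0 0 0 0" --pt "0.95 -0.002 0 0 0 0 0" --pt "0.95 -0.003 0 0 0 0 0" --pt "0.95 -0.004 0 0 0 0 0" --pt "0.95 -0.004 0 0 0 0 0"

```text
time_s: 5.2
tcp_pos: [515.7, -51.3, 62.6]
tool_rot: [[0.416, 0.909, 0.003], [0.909, -0.416, 0.003], [0.004, 0.002, -1.0]]
ft_force: [6.7, 3.9, -0.5]
opening: 17.6
finger_force: 58.5
```

Request:
step_arm --pt "0.95 -0.001 0 0 0 0 0" --pt "0.95 -0.002 0 0 0 0 0" --pt "0.95 -0.003 0 0 0 0 0" --pt "0.95 -0.004 0 0 0 0 0" --pt "0.95 -0.004 0 0 0 0 0"

```text
time_s: 5.82
tcp_pos: [514.1, -54.8, 62.6]
tool_rot: [[0.416, 0.909, 0.003], [0.909, -0.416, 0.004], [0.005, 0.002, -1.0]]
ft_force: [6.0, 3.5, -0.6]
opening: 17.4
finger_force: 58.5
```

Request:
step_arm --pt "0.95 -0.001 0 0 0 0 0" --pt "0.95 -0.002 0 0 0 0 0" --pt "0.95 -0.003 0 0 0 0 0" --pt "0.95 -0.004 0 0 0 0 0" --pt "0.95 -0.004 0 0 0 0 0"

```text
time_s: 6.45
tcp_pos: [512.7, -57.9, 62.6]
tool_rot: [[0.416, 0.909, 0.004], [0.909, -0.416, 0.005], [0.006, 0.002, -1.0]]
ft_force: [6.7, 4.6, -1.2]
opening: 17.1
finger_force: 58.6
```

Request:
step_arm --pt "0.95 -0.0005 0 0 0 0 0" --pt "0.95 -0.001 0 0 0 0 0" --pt "0.95 -0.0015 0 0 0 0 0" --pt "0.95 -0.0015 0 0 0 0 0"

```text
time_s: 6.95
tcp_pos: [512.2, -59.1, 62.6]
tool_rot: [[0.416, 0.909, 0.004], [0.909, -0.416, 0.005], [0.006, 0.002, -1.0]]
ft_force: [7.5, 6.4, -0.8]
opening: 17.2
finger_force: 58.6
```

Request:
step_arm --pt "0.95 -0.0005 0 0 0 0 0" --pt "0.95 -0.001 0 0 0 0 0" --pt "0.95 -0.0015 0 0 0 0 0" --pt "0.95 -0.0015 0 0 0 0 0"

```text
time_s: 7.45
tcp_pos: [511.6, -60.3, 62.6]
tool_rot: [[0.416, 0.909, 0.004], [0.909, -0.416, 0.005], [0.006, 0.002, -1.0]]
ft_force: [7.6, 4.1, -0.5]
opening: 17.3
finger_force: 58.6
```

Request:
step_arm --pt "0.95 -0.0005 0 0 0 0 0" --pt "0.95 -0.001 0 0 0 0 0" --pt "0.95 -0.0015 0 0 0 0 0" --pt "0.95 -0.0015 0 0 0 0 0"

```text
time_s: 7.95
tcp_pos: [511.0, -61.7, 62.6]
tool_rot: [[0.416, 0.909, 0.004], [0.909, -0.416, 0.005], [0.007, 0.002, -1.0]]
ft_force: [7.2, 5.1, -0.8]
opening: 17.4
finger_force: 58.6
```

Request:
step_arm --pt "0.95 -0.0005 0 0 0 0 0" --pt "0.95 -0.001 0 0 0 0 0" --pt "0.95 -0.001 0 0 0 0 0"

```text
time_s: 8.32
tcp_pos: [510.6, -62.6, 62.6]
tool_rot: [[0.416, 0.909, 0.004], [0.909, -0.416, 0.005], [0.007, 0.002, -1.0]]
ft_force: [7.7, 4.7, 0.1]
opening: 17.3
finger_force: 58.6
```

Request:
step_arm --pt "0.95 -0.0005 0 0 0 0 0" --pt "0.95 -0.001 0 0 0 0 0" --pt "0.95 -0.001 0 0 0 0 0"

```text
time_s: 8.7
tcp_pos: [510.3, -63.3, 62.6]
tool_rot: [[0.416, 0.91, 0.005], [0.91, -0.416, 0.006], [0.007, 0.002, -1.0]]
ft_force: [7.4, 5.6, -1.6]
opening: 17.1
finger_force: 58.6
```

Request:
step_arm --pt "0.95 -0.0005 0 0 0 0 0" --pt "0.95 -0.001 0 0 0 0 0" --pt "0.95 -0.0015 0 0 0 0 0" --pt "0.95 -0.0015 0 0 0 0 0" --pt "0.95 -0.0015 0 0 0 0 0"

```text
time_s: 9.32
tcp_pos: [509.7, -64.4, 62.6]
tool_rot: [[0.415, 0.91, 0.005], [0.91, -0.416, 0.006], [0.008, 0.002, -1.0]]
ft_force: [8.1, 6.5, -0.7]
opening: 16.8
finger_force: 58.6
```

Request:
step_arm --pt "0.95 -0.0005 0 0 0 0 0" --pt "0.95 -0.001 0 0 0 0 0" --pt "0.95 -0.0015 0 0 0 0 0" --pt "0.95 -0.002 0 0 0 0 0" --pt "0.95 -0.002 0 0 0 0 0"

```text
time_s: 9.95
tcp_pos: [509.4, -65.1, 62.6]
tool_rot: [[0.415, 0.91, 0.006], [0.91, -0.415, 0.009], [0.01, 0.002, -1.0]]
ft_force: [9.8, 8.7, -1.3]
opening: 17.6
finger_force: 58.7
```

Resistance rises, so it's either the ramp or the stop. I'll back off to see whether the sear holds.

Request:
step_arm --pt "0.95 0.0015 0 0 0 0 0" --pt "0.95 0.003 0 0 0 0 0" --pt "0.95 0.0045 0 0 0 0 0" --pt "0.95 0.0045 0 0 0 0 0" --pt "0.95 0.0045 0 0 0 0 0"

```text
time_s: 10.58
tcp_pos: [510.5, -62.8, 62.6]
tool_rot: [[0.416, 0.909, 0.004], [0.909, -0.416, 0.005], [0.006, 0.002, -1.0]]
ft_force: [7.1, 4.9, -1.0]
opening: 17.0
finger_force: 58.6
```

Request:
step_arm --pt "0.95 0.001 0 0 0 0 0" --pt "0.95 0.002 0 0 0 0 0" --pt "0.95 0.002 0 0 0 0 0" --pt "0.95 0.002 0 0 0 0 0"

```text
time_s: 11.08
tcp_pos: [510.6, -62.7, 62.6]
tool_rot: [[0.417, 0.909, 0.002], [0.909, -0.417, 0.001], [0.002, 0.002, -1.0]]
ft_force: [5.3, 0.7, 0.2]
opening: 17.2
finger_force: 58.5
```

The force drops while the position stays put, so the sear is holding. I'll unload and let go.

Request:
step_arm --pt "0.95 0.001 0 0 0 0 0" --pt "0.95 0.001 0 0 0 0 0" --pt "0.95 0.001 0 0 0 0 0" --pt "0.3 0.001 0 0 0 0 0" --pt "0.3 0.001 0 0 0 0 0" --pt "0.3 0.001 0 0 0 0 0" --pt "0.3 0.001 0 0 0 0 0" --pt "0.3 0.001 0 0 0 0 0" --pt "0.3 0.001 0 0 0 0 0" --pt "0.3 0.001 0 0 0 0 0"

```text
time_s: 12.32
tcp_pos: [509.9, -62.1, 62.4]
tool_rot: [[0.417, 0.909, 0.0], [0.909, -0.417, 0.0], [0.0, 0.0, -1.0]]
ft_force: [0.9, -0.2, -0.4]
opening: 59.8
finger_force: 0.0
```

```bash
python3 - <<'E'
from h import *
import cv2
s=st(); im=env.camera("wrist"); cv2.imwrite("pics/w3.png",im)
E
```

```text
12.32 [509.9 -62.1  62.4] [ 0.86 -0.16 -0.43] 59.8 [-14.4   2.9 -13.5  73.6   0.  100.2]
```

View pics/w3.png

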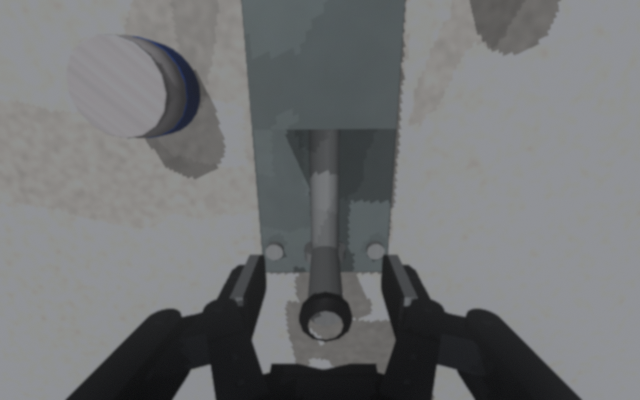

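The sear alone holds the striker: the cap is at (325,318), free between the open pads, and the force is about zero. Next I lift and go look at the trigger.

Request:
step_arm --pt "0.3 0 0 -0.05 0 0 0" --pt "0.3 0 0 -0.1 0 0 0" --pt "0.3 0 0 -0.138 0 0 0" --pt "1 0.05 0 -0.138 0 0 0" --pt "1 0.09 0 -0.138 0 0 0" --pt "1 0.09 0 -0.138 0 0 0" --pt "1 0.09 0 -0.138 0 0 0" --pt "1 0.09 0 -0.138 0 0 0"

```text
time_s: 13.38
tcp_pos: [547.1, 18.8, 200.3]
tool_rot: [[0.418, 0.908, -0.0], [0.908, -0.418, -0.0], [-0.0, -0.0, -1.0]]
ft_force: [-0.8, -0.6, 0.1]
opening: 0.1
finger_force: 0.0
```

```bash
python3 - <<'E'
from h import *
import cv2,pickle
s=st(); pickle.dump((env.get_calibration("wrist"),s),open("wc2.pkl","wb")); im=env.camera("wrist"); cv2.imwrite("pics/w4.png",im)
E
```

```text
13.38 [547.1  18.8 200.3] [-0.8  -0.55  0.05] 0.1 [ -5.    5.8   5.4  89.6  -0.  109.7]
```

View pics/w4.png

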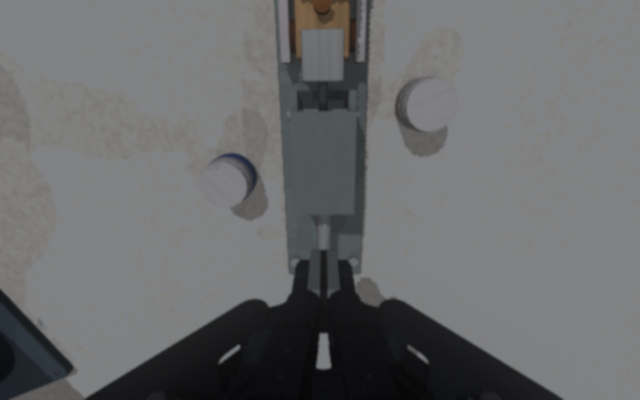

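The trigger plate spans (302..344, 29..81), with its centre at (323,55).

```bash
python3 - <<'E'
from h import *
import pickle
c,s=pickle.load(open("wc2.pkl","rb"))
for v in (29,55,81):
  p=onz("wrist",323.3,v,92,c); print(p,(p-s["tcp_pos"])@s["tool_rot"])
E
```

```text
[602.1 139.1  92. ] [132.30240018  -0.38270332 108.1983422 ]
[595.  123.6  92. ] [115.25368218  -0.34861581 108.20559423]
[587.5 107.2  92. ] [ 97.22016579  -0.30141475 108.21326329]
```

Request:
step_arm --pt "1 0.05 0 0 0 0 0" --pt "1 0.1 0 0 0 0 0" --pt "1 0.115 0 0 0 0 0" --pt "1 0.115 0 0 0 0 0" --pt "1 0.115 0 0.05 0 0 0" --pt "1 0.115 0 0.09 0 0 0" --pt "1 0.115 0 0.102 0 0 0" --pt "1 0.115 0 0.102 0 0 0"

```text
time_s: 14.42
tcp_pos: [594.8, 123.0, 98.1]
tool_rot: [[0.418, 0.908, -0.001], [0.908, -0.418, -0.0], [-0.001, -0.001, -1.0]]
ft_force: [0.5, -1.1, -0.3]
opening: 0.1
finger_force: 0.0
```

Request:
step_arm --pt "1 0 0 0.003 0 0 0" --pt "1 0 0 0.006 0 0 0" --pt "1 0 0 0.008 0 0 0" --pt "1 0 0 0.01 0 0 0" --pt "1 0 0 0.01 0 0 0"

```text
time_s: 15.05
tcp_pos: [596.7, 124.8, 90.9]
tool_rot: [[0.417, 0.909, 0.004], [0.909, -0.417, 0.001], [0.003, 0.003, -1.0]]
ft_force: [-0.9, 1.0, 6.6]
opening: -0.3
finger_force: 3.1
```

Request:
step_arm --pt "1 0 0 0.002 0 0 0" --pt "1 0 0 0.004 0 0 0" --pt "1 0 0 0.004 0 0 0"

```text
time_s: 15.42
tcp_pos: [597.4, 126.3, 87.9]
tool_rot: [[0.416, 0.909, 0.006], [0.909, -0.416, 0.004], [0.006, 0.003, -1.0]]
ft_force: [-0.4, 3.9, 8.2]
opening: 0.1
finger_force: 4.1
```

Request:
step_arm --pt "1 0 0 0.002 0 0 0" --pt "1 0 0 0.004 0 0 0" --pt "1 0 0 0.004 0 0 0" --pt "1 0 0 0.004 0 0 0"

```text
time_s: 15.92
tcp_pos: [596.5, 125.0, 81.0]
tool_rot: [[0.417, 0.909, 0.002], [0.909, -0.417, 0.002], [0.003, 0.002, -1.0]]
ft_force: [2.9, 3.9, 3.1]
opening: 0.0
finger_force: 2.3
```

The force dropped and the plate gave way, so it fired. Next I raise the arm straight up, back off and look.

Request:
step_arm --pt "1 0 0 -0.03 0 0 0" --pt "1 0 0 -0.08 0 0 0" --pt "1 0 0 -0.12 0 0 0" --pt "1 -0.05 0 -0.12 0 0 0" --pt "1 -0.1 0 -0.12 0 0 0" --pt "1 -0.15 0 -0.12 0 0 0" --pt "1 -0.16 0 -0.12 0 0 0" --pt "1 -0.16 0 -0.12 0 0 0" --pt "1 -0.16 0 -0.12 0 0 0"

```text
time_s: 17.05
tcp_pos: [528.8, -20.5, 199.8]
tool_rot: [[0.416, 0.909, -0.001], [0.909, -0.416, 0.0], [-0.0, -0.001, -1.0]]
ft_force: [-0.0, 0.4, 0.7]
opening: -0.0
finger_force: 0.0
```

```bash
python3 - <<'E'
from h import *
import cv2
s=st(); im=env.camera("wrist"); b=env.camera("scene")[160:270,250:370]
a=cv2.imread("pics/scene0.png")[160:270,250:370]
o=np.vstack([np.hstack([cv2.resize(x,(400,367)) for x in(a,b)]),cv2.resize(im[:200,160:480],(800,500))[:233]*0+0]) 
o[367:]=cv2.resize(im,(800,500))[100:333]
cv2.imwrite("pics/w5.png",o)
E
```

```text
17.05 [528.8 -20.5 199.8] [-0.05  0.36  0.65] -0.0 [ -9.5   3.1   2.5  89.4   0.  105.1]
```

View pics/w5.png

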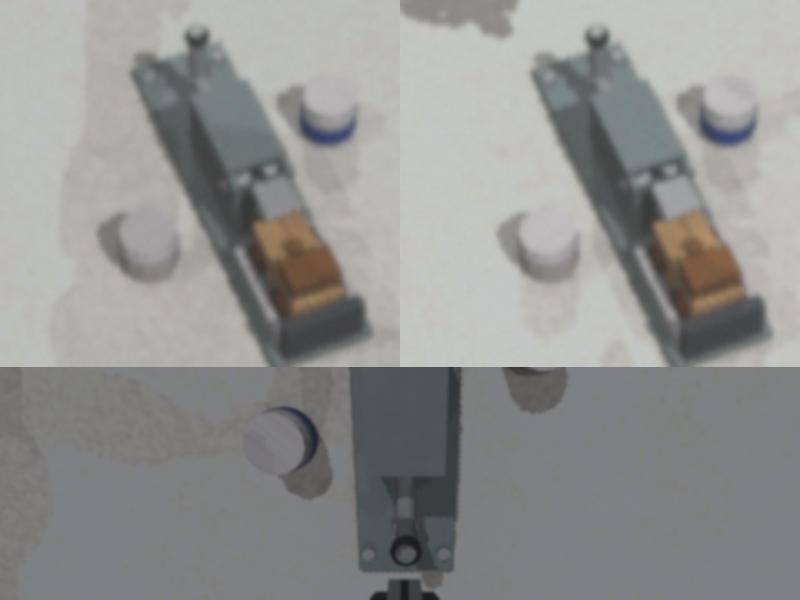

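The striker is back at its rest place (knob at (597,35) in the right crop, the same as before), and the tins have not moved. I hand in.

```bash
python3 -c "
from plant import env
print(env.finish_job())"
```

```text
the job is handed in; nothing more can be done
None
```

I drew the striker until the sear caught at about 25 mm, let go, and fired it with the trigger; the knob is back at rest and the job is handed in. No camera could see the dowel, so I infer it is home from the shot, and the hand-in returned no verdict.

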